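# Put the bench tools back on their own stands

## Robot

A 6-joint arm with a two-finger parallel gripper is mounted at the origin on a cart in front of the work surface, level with it; the furniture and walls round the work are solid. World frame = base frame: x ahead of the robot, y to its left, z up, the work surface at z = 0. Lengths are in m, angles in rad, forces in N, time in s.
With the tool pointing down it reaches from about 0.375 to 0.9 m from the base axis. Payload 3.1 kg.
Tool frame: the origin (TCP) lies between the finger pads; the fingertips stand manip.finger_overhang ahead of it and the grasp point (between the pads) lies 5 mm behind it (manip.finger_overhang is the distance from the TCP to the fingertips, in m); z points along the fingers, y is the line along which they close (so a half turn about z gives the same grasp; the last joint's range is limited). The gripper opens to 85 mm and grips with 20 to 120 N. Pads are 22 mm wide; open, the fingers measure 114 mm over their backs; the gripper's body (76 mm by 85 mm) begins 54 mm behind the grasp point. The pads swing forward as they close: fully open they stand 13 mm farther back than shut.
Start: joints at [-1.438, 0.527, 1.433, -0, 1.181, -0.178], TCP at [0.191, -0.595, 0.245] pointing down, gripper open.
Joint ranges: [-3.08, 3.08], [-0.75, 2.2], [0.22, 2.44], [-1.43, 4.57], [0, 2.65], [-2.85, 2.85]. Speed limits (rad/s): [2.79, 2.79, 3.14, 3.14, 3.14, 3.14].

## Interface

Orientations are given as a unit quaternion [x, y, z, w].
In Python, from station import manip gives the robot as it stands.
- The arm moves only by the tool drive_tool, never from a script. Its argument "plan" is a list of rows, each a list of 7 numbers: the shift along the tool's x, y, z in m, then the turn, a rotation vector about the tool's x, y, z in degrees, then the opening, from -1 (shut) to 1 (fully open). In form: [[x, y, z, wx, wy, wz, gripper], ...]. A call has 1 to 10 rows; each row shifts and turns the commanded pose from where the row before left it, along the tool's axes as they then stand; what a row does not reach is not made up. A row lasts 1/10 s, in which the tool goes at most 50 mm and 8.59 degrees, less where a joint would pass 70% of its speed; a pose out of reach is approached as far as the arm can. A call is refused whole if a number of a shift passes 0.05 or a number of a turn 8.59, either way. A call with a gripper value outside its range is refused whole. The fingers move at their own pace and stop on an object; "newtons" is the grip in N (left out, the last holds). Time passes only in rows, so rows that do not move let the fingers close. It gives the time, the measured TCP pose, the force, the opening and the grip force at its end, in the units of the state.
- manip.sense(): the state, without advancing time (a new reading comes with each control period).
- manip.snapshot(name): name is "side" or "top"; returns a dict with "image" (420x560x3 uint8, red, green, blue), "z_map" (420x560 float32, m along the optical axis (not along the pixel's ray), 0 where there is no reading), "fov_y" (degrees; the focal length in pixels is half the picture's height over the tangent of half this angle, whatever the lens; pixels are square), "cx", "cy" (the principal point, pixels), "extrinsics" (4x4, takes a point from camera to world coordinates). Camera axes: x right, y up, looking along -z (the intrinsics and any distortion apply to the point x, -y, -z); pixel columns grow to the right and rows downward; lengths in m; the calibration is good to about 2 mm. A picture is of the moment at which its call begins.
- manip.sign_off(): hands the job in; it is judged then, once.
The state is a dict: "t": time; "q": joint angles; "qd": joint speeds; "tau": joint torques, N m; "tcp_pos": TCP position; "tool_rot": TCP orientation; "force": force on the tool from outside, world axes, zero at the start; "ft_torque": the same for the moment, N m; "finger_gap": opening from 0.0 (shut) to 1.0 (fully open); "gripper_force": force on a finger pad.
Only numpy, scipy, OpenCV 4.12 (cv2) and the standard library are available. Lean on these libraries where they do the work, as an engineer would, in place of code of your own. Each camera call takes 0.05 s, during which the arm holds its last target. There are 200 camera calls.

## Task

The tin of punches, the brass dapping cube, the ring clamp and the small pot each stand on another one's black stand. Put each back on the middle of its own stand, the one shaped like its foot (tin on the large round, cube on the square, clamp lying lengthwise along the long one, pot on the small round), using the bare steel block as a spare place on the way. Keep the tin upright so that no punch falls out.

Things in the scene. Friction and masses are not known exactly. Their poses are not given: they have to be found in the camera images.
- punch_tin: grey round tin with upright punches in it, open at the top, 55 mm diameter, 62 mm high, about 0.25 kg. Origin at the centre of its underside, z up.
- dapping_block: brass cube with round hollows in its faces, 40x40x40 mm, about 0.5 kg. Origin at the centre of its underside, z up, x and y square to its sides.
- ring_clamp: wooden jeweller's ring clamp, lying flat: a slim tapered bar, 128 mm long along its own y, 27 mm wide along its x, 23 mm high. Origin under its middle, on its underside.
- small_pot: small round yellow pot with a white lid, the only pot on a stand, 44 mm diameter (42 mm below the lid), 40 mm high. Origin at the centre of its underside, z up.
- large_round_stand: large round black plastic stand, flat, 104 mm diameter, 12 mm high, fixed to the table, with a 57 mm round cork inlay in the middle; the place of the tin. Origin at the centre of its underside.
- square_stand: square black plastic stand, flat, 84x84 mm, 12 mm high, fixed, with a 42 mm square cork inlay; the place of the brass cube. Origin at the centre of its underside.
- long_stand: long black plastic stand, flat, 150 mm along its own y, 64 mm along its x, 12 mm high, fixed, with a long narrow cork inlay; the place of the ring clamp. Origin at the centre of its underside.
- small_round_stand: small round black plastic stand, flat, 74 mm diameter, 12 mm high, fixed, with a 46 mm round cork inlay; the place of the small pot. Origin at the centre of its underside.
- spare_block: flat square block of bare steel, 70x70 mm, 18 mm high, fixed; nothing stands on it at the start, so one thing at a time can be parked there. Origin at the centre of its underside.
Mind the look-alikes: they are no part of the job. What is meant by the dapping_block is not orange or red, and is the larger of those in its own colour.

How it is judged:
By the outcome, as a careful person would: the job done as asked, in the order asked, and still so for the second after the job is handed in, with the robot touching nothing.
It also fails if it takes over 128 s, if anything falls off the work surface, if the arm or the gripper's body presses on something with over 40 N, if the wrist force passes 120 N, or if a joint passes its speed limit or range.

## Working session

There is one attempt and no reset: what is moved stays moved. The work goes in short steps, Python scripts to look and compute and a tool call to move; the robot and the scene stay as the last step left them, time stands still between calls to the robot, and variables do not carry over. Pictures are saved under pics/ and viewed, at most 14 in all, crops included, and the job is handed in when it is done.

Besides the shell and the picture viewer there is one more tool, called as name([rows], argument=value, ...), one row to a line, values as JSON. drive_tool: Moves the arm, as the interface text tells. Its arguments: {"type":"object","properties":{"plan":{"type":"array"},"newtons":{"type":"number"}},"required":["plan"]}

```bash
ls; mkdir -p pics
python3 - <<'E'
from station import manip
import cv2
for n in("top","side"):
    s=manip.snapshot(n); cv2.imwrite(f"pics/{n}0.png",cv2.resize(s["image"][:,:,::-1],(784,588),interpolation=cv2.INTER_CUBIC))
    print(n,s["fov_y"],s["cx"],s["cy"],s["extrinsics"].round(3).tolist(),[k for k in s])
print(manip.sense(), manip.finger_overhang)
E
```

```text
pics
top 51.214945499838976 280.3323088527522 215.04336953485867 [[0.004, 0.992, -0.127, 0.393], [-1.0, 0.003, -0.009, 0.01], [-0.009, 0.127, 0.992, 0.951], [0.0, 0.0, 0.0, 1.0]] ['image', 'z_map', 'fov_y', 'cx', 'cy', 'extrinsics']
side 49.88312716131652 279.7633779150587 208.9720970368127 [[-0.998, 0.023, -0.055, 0.462], [-0.06, -0.4, 0.914, 0.787], [-0.001, 0.916, 0.401, 0.382], [0.0, 0.0, 0.0, 1.0]] ['image', 'z_map', 'fov_y', 'cx', 'cy', 'extrinsics']
{'t': 0.1, 'q': array([-1.43849546e+00,  5.28358343e-01,  1.43377478e+00,  4.19014523e-05,
        1.18139343e+00, -1.78514760e-01]), 'qd': array([ 0.00067956, -0.00050602, -0.00429713,  0.00027506, -0.00074765,
       -0.00107726]), 'tau': array([ 2.41365694e-05, -4.43302882e+01, -1.78586465e+01, -2.83028767e-04,
        3.83779625e-03, -1.17154670e-06]), 'tcp_pos': array([ 0.19109492, -0.59442694,  0.24444038]), 'tool_rot': array([ 9.87949262e-01,  1.54775062e-01,  4.17107113e-05, -9.66245973e-04]), 'force': array([-0.1168187 , -0.29410871,  0.5701243 ]), 'ft_torque': array([-0.03661322, -0.06186472,  0.00881297]), 'gripper_force': 0.0, 'finger_gap': 0.9994630307644452} 0.014
```

View pics/top0.png

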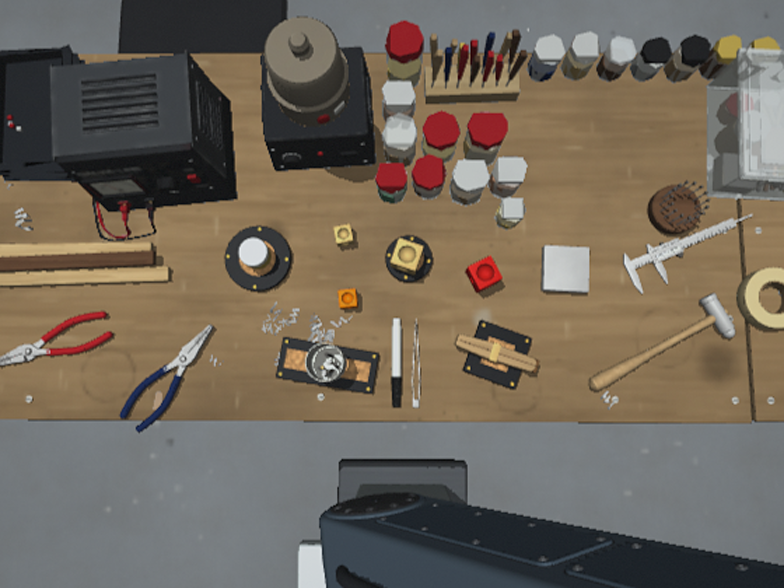

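View pics/side0.png

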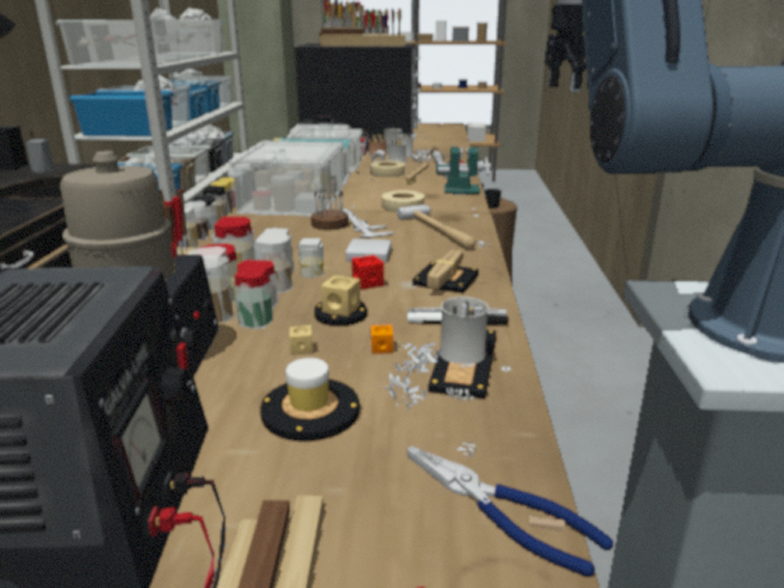

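The top view shows the pot (255,252) on the large round stand, a brass cube (408,255) on the small round, the tin (325,362) on the long stand and the clamp (497,352) on the square. The spare block is at (566,269). There are four cubes:
- Brass at (408,255), the large one on a stand. This fits, being brass and the larger of the two.
- Brass at (344,233), small.
- Orange at (348,298).
- Red at (485,272).

Next I'll measure and take a confirming crop.

```bash
cat > h.py <<'E'
from station import manip
import numpy as np, cv2
from scipy.optimize import least_squares
def cloud(name="top"):
    s=manip.snapshot(name); z=s["z_map"]; H,W=z.shape
    f=H/2/np.tan(np.radians(s["fov_y"]/2))
    v,u=np.mgrid[:H,:W]
    P=np.stack([(u-s["cx"])/f*z,-(v-s["cy"])/f*z,-z],-1)
    E=s["extrinsics"]; P=P@E[:3,:3].T+E[:3,3]; P[z==0]=np.nan
    return s,P
def sel(P,img,c,r,zl,zh,dark=False):   # c: pixel in 420x560 image
    m=(P[...,2]>zl)&(P[...,2]<zh); k=np.zeros(m.shape,np.uint8); cv2.circle(k,(int(c[0]),int(c[1])),r,1,-1); m&=k>0
    if dark: m&=img.max(-1)<70
    return P[m]
def rect(p):
    (cx,cy),(a,b),t=cv2.minAreaRect((p[:,:2]*1000).astype(np.float32)); 
    return f"c=({cx:.1f},{cy:.1f}) size=({a:.1f},{b:.1f}) ang={t:.1f} z50={np.median(p[:,2])*1000:.1f} zmax={np.percentile(p[:,2],98)*1000:.1f} n={len(p)}"
def circ(p):
    h=cv2.convexHull((p[:,:2]*1000).astype(np.float32))[:,0]
    o=least_squares(lambda q:np.hypot(h[:,0]-q[0],h[:,1]-q[1])-q[2],[*h.mean(0),30],loss="soft_l1").x
    return f"circ c=({o[0]:.1f},{o[1]:.1f}) d={2*o[2]:.1f} z50={np.median(p[:,2])*1000:.1f} n={len(p)}"
E
python3 - <<'E'
from h import *
s,P=cloud(); I=s["image"]; k=1/1.4
def S(x,y,*a): return sel(P,I,(x*k,y*k),*a)
print("table",np.nanmedian(P[230:240,270:285,2]), "x",P[235,277])
print("pot",circ(S(255,250,16,.045,.058)))
print("cube",rect(S(408,255,20,.047,.058)))
print("tin",circ(S(325,360,26,.066,.1)))
cl=S(497,352,34,.020,.06);print("clamp",rect(cl))
print("large",circ(S(258,258,32,.008,.017,1)))
print("small",circ(S(409,259,24,.008,.017,1)))
print("square",rect(S(497,354,36,.008,.017,1)))
print("long",rect(S(328,364,44,.008,.017,1)))
print("spare",rect(S(566,269,30,.012,.025)))
c=I[150:290,155:435,::-1]; cv2.imwrite("pics/crop0.png",cv2.resize(c,None,fx=2.8,fy=2.8,interpolation=cv2.INTER_CUBIC))
E
```

```text
table 0.0012107099838885027 x [ 4.71262195e-01  2.55063423e-02 -4.04982823e-04]
pot circ c=(582.1,227.4) d=43.5 z50=51.6 n=348
cube c=(578.9,-2.8) size=(40.1,40.3) ang=72.1 z50=51.7 zmax=55.2 n=278
tin circ c=(417.7,115.4) d=54.1 z50=73.3 n=162
clamp c=(433.1,-137.9) size=(127.6,27.0) ang=72.9 z50=34.0 zmax=37.7 n=676
large circ c=(581.0,229.3) d=102.3 z50=11.9 n=1048
small circ c=(580.5,-6.0) d=72.4 z50=12.1 n=353
square c=(431.2,-144.3) size=(89.0,84.0) ang=70.1 z50=12.4 zmax=15.6 n=829
long c=(443.6,112.9) size=(150.0,122.4) ang=80.3 z50=12.3 zmax=15.3 n=857
spare c=(563.8,-248.7) size=(70.8,70.4) ang=86.5 z50=18.3 zmax=21.8 n=1063
```

View pics/crop0.png

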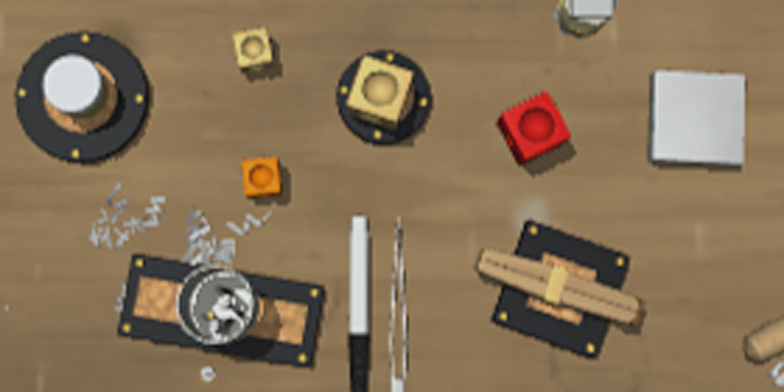

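The crop confirms it: the large brass cube at (380,90) sits on the small round stand, with the small brass one at (253,47) as decoy. I'll refine the square and long stands, which had outliers, and compute the first move.

```bash
cat >> h.py <<'E'
def psi():
    from scipy.spatial.transform import Rotation as R
    m=R.from_quat(manip.sense()["tool_rot"]).as_matrix(); return np.degrees(np.arctan2(m[1,0],m[0,0])),m
def go(x,y,z,ps,note=""):   # mm, deg: shift in tool axes AFTER turning, and turn wz
    p,m=psi(); d=np.array([x,y,z])-manip.sense()["tcp_pos"]*1000; dp=(ps-p+180)%360-180
    c,s_=np.cos(np.radians(ps)),np.sin(np.radians(ps))
    print(note,f"psi now {p:.1f} tilt {np.degrees(np.arccos(-m[2,2])):.2f} wz {-dp:.1f} shift x {c*d[0]+s_*d[1]:.1f} y {s_*d[0]-c*d[1]:.1f} z {-d[2]:.1f}")
E
python3 - <<'E'
from h import *
s,P=cloud(); I=s["image"]; k=1/1.4
def comp(x,y,zl,zh,R):
    m=((P[...,2]>zl)&(P[...,2]<zh)); kk=np.zeros(m.shape,np.uint8); cv2.circle(kk,(int(x*k),int(y*k)),R,1,-1); m=cv2.morphologyEx((m&(kk>0)).astype(np.uint8),cv2.MORPH_OPEN,np.ones((3,3),np.uint8))
    n,l,st,_=cv2.connectedComponentsWithStats(m); p=[P[l==i] for i in range(1,n) if st[i,4]>60]; return np.vstack(p)
print("square",rect(comp(497,354,.007,.0165,34)))
print("long",rect(comp(328,364,.007,.0165,40)))
print("large",circ(comp(258,258,.007,.0165,36)),"small",circ(comp(409,259,.007,.0165,27)))
t=sel(P,I,(325*k,360*k),24,.06,.2);print("tin zmax",t[:,2].max(),rect(t))
go(579,-3,150,72.1,"cube above")
E
```

```text
square c=(432.1,-142.3) size=(84.7,84.2) ang=69.7 z50=12.3 zmax=15.6 n=1051
long c=(414.7,118.1) size=(150.3,63.9) ang=80.5 z50=12.2 zmax=15.5 n=1428
large circ c=(580.7,229.8) d=103.0 z50=11.9 n=1291 small circ c=(580.3,-6.6) d=72.3 z50=12.0 n=362
tin zmax 0.07851677120782208 c=(418.0,115.4) size=(53.7,53.2) ang=0.2 z50=73.1 zmax=77.2 n=179
cube above psi now 17.8 tilt 0.08 wz -54.3 shift x 682.2 y 187.3 z 94.7
```

drive_tool([
  [0, 0, 0, 0, 0, -7.76, 1],
  [0, 0, 0, 0, 0, -7.76, 1],
  [0, 0, 0, 0, 0, -7.76, 1],
  [0, 0, 0, 0, 0, -7.76, 1],
  [0, 0, 0, 0, 0, -7.76, 1],
  [0, 0, 0, 0, 0, -7.76, 1],
  [0, 0, 0, 0, 0, -7.74, 1],
  [0.0455, 0.0125, 0.006, 0, 0, 0, 1],
  [0.0455, 0.0125, 0.006, 0, 0, 0, 1],
  [0.0455, 0.0125, 0.006, 0, 0, 0, 1],
])

```text
t: 1.2
tcp_pos: [0.2692, -0.4754, 0.2269]
tool_rot: [0.809, 0.588, 0.0, -0.0]
force: [1.0, -0.3, -0.1]
finger_gap: 1.003
gripper_force: 0.0
```

drive_tool([
  [0.0455, 0.0125, 0.006, 0, 0, 0, 1],
  [0.0455, 0.0125, 0.006, 0, 0, 0, 1],
  [0.0455, 0.0125, 0.006, 0, 0, 0, 1],
  [0.0455, 0.0125, 0.006, 0, 0, 0, 1],
  [0.0455, 0.0125, 0.006, 0, 0, 0, 1],
  [0.0455, 0.0125, 0.006, 0, 0, 0, 1],
  [0.0455, 0.0125, 0.006, 0, 0, 0, 1],
  [0.0455, 0.0125, 0.006, 0, 0, 0, 1],
  [0.0455, 0.0125, 0.006, 0, 0, 0, 1],
  [0.0455, 0.0125, 0.006, 0, 0, 0, 1],
])

```text
t: 2.2
tcp_pos: [0.5284, -0.0803, 0.1671]
tool_rot: [0.808, 0.589, 0.0, 0.0]
force: [0.7, -0.2, 0.5]
finger_gap: 1.002
gripper_force: 0.0
```

drive_tool([
  [0.0455, 0.0125, 0.006, 0, 0, 0, 1],
  [0.0455, 0.0125, 0.006, 0, 0, 0, 1],
  [0, 0, 0, 0, 0, 0, 1],
  [0, 0, 0, 0, 0, 0, 1],
])

```text
t: 2.6
tcp_pos: [0.5792, -0.002, 0.1548]
tool_rot: [0.808, 0.59, -0.0, -0.0]
force: [-0.5, -0.1, -0.8]
finger_gap: 0.999
gripper_force: 0.0
```

```bash
python3 -c "
from h import *
go(579,-3,150,72.1);go(579,-3,34,72.1);print(manip.sense()['tcp_pos'],manip.sense()['force'])"
```

```text
psi now 72.3 tilt 0.06 wz 0.2 shift x -1.0 y 0.1 z 4.8
 psi now 72.3 tilt 0.06 wz 0.2 shift x -1.0 y 0.1 z 120.8
[ 0.5791651  -0.00202062  0.15480439] [-0.54361023 -0.05704041 -0.78398395]
```

drive_tool([
  [-0.001, 0, 0.04, 0, 0, 0, 1],
  [0, 0, 0.04, 0, 0, 0, 1],
  [0, 0, 0.03, 0, 0, 0, 1],
  [0, 0, 0.011, 0, 0, 0, 1],
  [0, 0, 0, 0, 0, 0, -1],
  [0, 0, 0, 0, 0, 0, -1],
  [0, 0, 0, 0, 0, 0, -1],
  [0, 0, 0, 0, 0, 0, -1],
  [0, 0, 0, 0, 0, 0, -1],
  [0, 0, 0, 0, 0, 0, -1],
], newtons=60)

```text
t: 3.6
tcp_pos: [0.58, -0.0045, 0.0363]
tool_rot: [0.808, 0.589, 0.001, 0.001]
force: [-1.5, -1.1, 6.5]
finger_gap: 0.458
gripper_force: 62.8
```

drive_tool([
  [0, 0, -0.03, 0, 0, 0, -1],
  [0, 0, -0.04, 0, 0, 0, -1],
  [-0.0396, 0.0099, -0.02, 0, 0, 0, -1],
  [-0.0396, 0.0099, 0, 0, 0, 0, -1],
  [-0.0396, 0.0099, 0, 0, 0, 0, -1],
  [-0.0396, 0.0099, 0, 0, 0, 0, -1],
  [-0.0396, 0.0099, 0, 0, 0, 0, -1],
  [-0.0396, 0.0099, 0, 0, 0, 0, -1],
  [0, 0, 0, 0, 0, 0, -1],
  [0, 0, 0, 0, 0, 0, -1],
])

```text
t: 4.6
tcp_pos: [0.5616, -0.2492, 0.1239]
tool_rot: [0.809, 0.588, -0.0, -0.001]
force: [-0.1, 0.5, -3.9]
finger_gap: 0.457
gripper_force: 62.6
```

```bash
python3 -c "
from h import *
go(564,-249,44,72.1);print(manip.sense()['tcp_pos'],manip.sense()['force'],manip.sense()['finger_gap'])
s,P=cloud()
for n in('top',): cv2.imwrite('pics/t1.png',s['image'][100:320,:,::-1])
"
```

```text
psi now 72.0 tilt 0.08 wz -0.1 shift x 0.9 y 2.2 z 79.9
[ 0.56163051 -0.24916988  0.1238838 ] [-0.06703741  0.50887225 -3.87758319] 0.45733350579018506
```

View pics/t1.png

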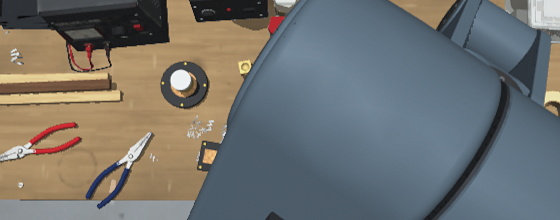

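The arm blocks the top view, but Fz of −3.9 N and a gap of 39 mm show that the cube is held. I'll lower it onto the spare block.

drive_tool([
  [0.001, 0.002, 0.03, 0, 0, 0, -1],
  [0, 0, 0.03, 0, 0, 0, -1],
  [0, 0, 0.016, 0, 0, 0, -1],
  [0, 0, 0.002, 0, 0, 0, -1],
  [0, 0, 0.002, 0, 0, 0, -1],
])

```text
t: 5.15
tcp_pos: [0.565, -0.2474, 0.0444]
tool_rot: [0.808, 0.589, 0.0, -0.0]
force: [0.3, -0.2, -4.4]
finger_gap: 0.457
gripper_force: 62.5
```

drive_tool([
  [0, 0, 0.001, 0, 0, 0, -1],
  [0, 0, 0.001, 0, 0, 0, -1],
  [0, 0, 0, 0, 0, 0, -1],
])

```text
t: 5.45
tcp_pos: [0.5652, -0.2485, 0.0433]
tool_rot: [0.808, 0.589, 0.0, 0.001]
force: [-0.8, 0.2, -5.6]
finger_gap: 0.458
gripper_force: 62.5
```

drive_tool([
  [0, 0, 0.001, 0, 0, 0, -1],
  [0, 0, 0.001, 0, 0, 0, -1],
  [0, 0, 0, 0, 0, 0, -1],
])

```text
t: 5.75
tcp_pos: [0.5652, -0.2485, 0.0423]
tool_rot: [0.808, 0.589, 0.0, 0.001]
force: [-2.2, 0.9, 6.0]
finger_gap: 0.457
gripper_force: 64.1
```

drive_tool([
  [0, 0, 0, 0, 0, 0, 1],
  [0, 0, 0, 0, 0, 0, 1],
  [0, 0, 0, 0, 0, 0, 1],
  [0, 0, 0, 0, 0, 0, 1],
  [0, 0, -0.02, 0, 0, 0, 1],
  [0, 0, -0.045, 0, 0, 0, 1],
  [0, 0, -0.045, 0, 0, 0, 1],
])

```text
t: 6.45
tcp_pos: [0.564, -0.2477, 0.1503]
tool_rot: [0.808, 0.588, -0.001, -0.001]
force: [0.6, -0.3, 0.2]
finger_gap: 1.0
gripper_force: 0.0
```

drive_tool([
  [0.0458, -0.013, 0, 0, 0, 0, 1],
  [0.0458, -0.013, 0, 0, 0, 0, 1],
  [0.0458, -0.013, 0, 0, 0, 0, 1],
  [0.0458, -0.013, 0, 0, 0, 0, 1],
  [0.0458, -0.013, 0, 0, 0, 0, 1],
  [0.0458, -0.013, 0, 0, 0, 0, 1],
  [0.0458, -0.013, 0, 0, 0, 0, 1],
  [0.0458, -0.013, 0, 0, 0, 0, 1],
  [0.0458, -0.013, 0, 0, 0, 0, 1],
  [0.0458, -0.013, 0, 0, 0, 0, 1],
])

```text
t: 7.45
tcp_pos: [0.5815, 0.2297, 0.1503]
tool_rot: [0.808, 0.589, 0.0, 0.0]
force: [1.0, 0.1, -0.8]
finger_gap: 1.004
gripper_force: 0.0
```

drive_tool([
  [0, 0, 0, 0, 0, 0, 1],
  [0, 0, 0, 0, 0, 0, 1],
])

```text
t: 7.65
tcp_pos: [0.5812, 0.2288, 0.15]
tool_rot: [0.808, 0.59, -0.0, 0.0]
force: [0.2, -0.5, -0.1]
finger_gap: 0.999
gripper_force: 0.0
```

```bash
python3 -c "
from h import *
go(582,227.5,32,72);print(manip.sense()['tcp_pos'])
s,P=cloud(); I=s['image']
c=sel(P,I,(566/1.4,269/1.4),26,.048,.07);print('cube on spare',rect(c) if len(c) else None)
"
```

```text
psi now 72.3 tilt 0.04 wz 0.3 shift x -1.0 y 1.2 z 118.0
[0.58121662 0.22881229 0.14999324]
cube on spare c=(565.0,-246.7) size=(40.5,40.4) ang=72.7 z50=57.1 zmax=61.0 n=389
```

drive_tool([
  [-0.001, 0.001, 0.04, 0, 0, 0, 1],
  [0, 0, 0.04, 0, 0, 0, 1],
  [0, 0, 0.03, 0, 0, 0, 1],
  [0, 0, 0.008, 0, 0, 0, 1],
  [0, 0, 0, 0, 0, 0, -1],
  [0, 0, 0, 0, 0, 0, -1],
  [0, 0, 0, 0, 0, 0, -1],
  [0, 0, 0, 0, 0, 0, -1],
  [0, 0, 0, 0, 0, 0, -1],
  [0, 0, 0, 0, 0, 0, -1],
], newtons=35)

```text
t: 8.7
tcp_pos: [0.584, 0.2264, 0.0345]
tool_rot: [0.808, 0.589, 0.002, 0.001]
force: [0.6, -2.2, 6.3]
finger_gap: 0.511
gripper_force: 35.6
```

drive_tool([
  [0, 0, -0.03, 0, 0, 0, -1],
  [0, 0, -0.04, 0, 0, 0, -1],
  [-0.0371, 0.0114, -0.02, 0, 0, 0, -1],
  [-0.0371, 0.0114, 0, 0, 0, 0, -1],
  [-0.0371, 0.0114, 0, 0, 0, 0, -1],
  [-0.0371, 0.0114, 0, 0, 0, 0, -1],
  [-0.0371, 0.0114, 0, 0, 0, 0, -1],
  [-0.0371, 0.0114, 0, 0, 0, 0, -1],
  [0, 0, 0, 0, 0, 0, -1],
  [0, 0, 0, 0, 0, 0, -1],
])

```text
t: 9.7
tcp_pos: [0.579, -0.007, 0.1227]
tool_rot: [0.809, 0.588, 0.0, -0.0]
force: [-0.6, -0.1, -0.5]
finger_gap: 0.504
gripper_force: 35.8
```

```bash
python3 -c "
from h import *
go(580.5,-6.3,36,72);print(manip.sense()['tcp_pos'],manip.sense()['force'],manip.sense()['finger_gap'])
"
```

```text
psi now 72.0 tilt 0.03 wz -0.0 shift x 1.2 y 1.2 z 86.7
[ 0.57901317 -0.00704878  0.12267247] [-0.55107435 -0.05347937 -0.50761731] 0.5042747179703344
```

drive_tool([
  [0.001, 0.001, 0.04, 0, 0, 0, -1],
  [0, 0, 0.03, 0, 0, 0, -1],
  [0, 0, 0.014, 0, 0, 0, -1],
  [0, 0, 0.002, 0, 0, 0, -1],
  [0, 0, 0.001, 0, 0, 0, -1],
  [0, 0, 0.001, 0, 0, 0, -1],
  [0, 0, 0, 0, 0, 0, -1],
])

```text
t: 10.4
tcp_pos: [0.5811, -0.0057, 0.0354]
tool_rot: [0.808, 0.589, 0.001, 0.001]
force: [0.5, 0.7, -0.8]
finger_gap: 0.5
gripper_force: 35.8
```

drive_tool([
  [0, 0, 0.001, 0, 0, 0, -1],
  [0, 0, 0.001, 0, 0, 0, -1],
  [0, 0, 0, 0, 0, 0, -1],
])

```text
t: 10.7
tcp_pos: [0.581, -0.0059, 0.0344]
tool_rot: [0.808, 0.589, 0.001, 0.001]
force: [-1.7, 1.0, 9.5]
finger_gap: 0.506
gripper_force: 36.5
```

drive_tool([
  [0, 0, 0, 0, 0, 0, 1],
  [0, 0, 0, 0, 0, 0, 1],
  [0, 0, 0, 0, 0, 0, 1],
  [0, 0, 0, 0, 0, 0, 1],
  [0, 0, -0.03, 0, 0, 0, 1],
  [0, 0, -0.045, 0, 0, 0, 1],
  [0, 0, -0.05, 0, 0, 0, 1],
])

```text
t: 11.4
tcp_pos: [0.5791, -0.0056, 0.1571]
tool_rot: [0.809, 0.588, -0.001, -0.002]
force: [1.0, 0.8, 0.3]
finger_gap: 0.999
gripper_force: 0.0
```

drive_tool([
  [0.0131, -0.0385, 0, 0, 0, 0, 1],
  [0.0131, -0.0385, 0, 0, 0, 0, 1],
  [0.0131, -0.0385, 0, 0, 0, 0, 1],
  [0.0131, -0.0385, 0, 0, 0, 0, 1],
  [0.0131, -0.0385, 0, 0, 0, 0, 1],
  [0, 0, 0, 0, 0, 0, 1],
  [0, 0, 0, 0, 0, 0, 1],
])

```text
t: 12.1
tcp_pos: [0.417, 0.1161, 0.1575]
tool_rot: [0.808, 0.589, 0.0, 0.0]
force: [0.4, -0.4, -0.0]
finger_gap: 1.002
gripper_force: 0.0
```

```bash
python3 -c "
from h import *
go(418,115.4,50,72);print(manip.sense()['tcp_pos'])
s,P=cloud(); I=s['image']
c=sel(P,I,(408/1.4,255/1.4),26,.045,.058);print('pot',circ(c) if len(c) else None)
cv2.imwrite('pics/t2.png',cv2.resize(I[100:320,:,::-1],None,fx=1.4,fy=1.4))
s=manip.snapshot('side');cv2.imwrite('pics/s2.png',s['image'][150:330,150:400,::-1].repeat(3,0).repeat(3,1))
"
```

```text
psi now 72.2 tilt 0.04 wz 0.2 shift x -0.4 y 1.2 z 107.5
[0.41699773 0.11614537 0.15746783]
pot circ c=(580.5,-4.8) d=43.4 z50=52.1 n=352
```

View pics/s2.png

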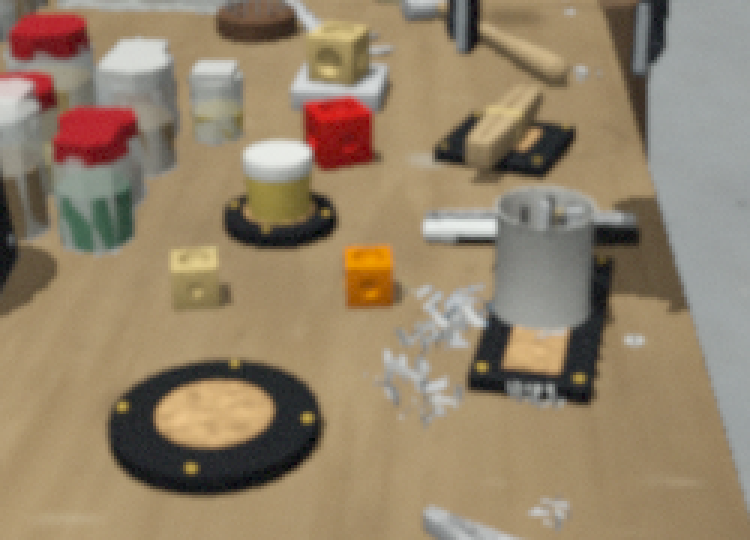

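The pot now stands on the small round stand (278,200), off centre by about 1.5 mm. The cube is on the spare block at (338,55), and the large round stand is free at (215,415). The tin is next.

drive_tool([
  [0, 0.001, 0.035, 0, 0, 0, 1],
  [0, 0, 0.035, 0, 0, 0, 1],
  [0, 0, 0.025, 0, 0, 0, 1],
  [0, 0, 0.012, 0, 0, 0, 1],
  [0, 0, 0, 0, 0, 0, -1],
  [0, 0, 0, 0, 0, 0, -1],
  [0, 0, 0, 0, 0, 0, -1],
  [0, 0, 0, 0, 0, 0, -1],
  [0, 0, 0, 0, 0, 0, -1],
  [0, 0, 0, 0, 0, 0, -1],
], newtons=40)

```text
t: 13.2
tcp_pos: [0.4185, 0.1154, 0.0507]
tool_rot: [0.808, 0.589, 0.0, 0.0]
force: [-0.3, 0.3, -1.0]
finger_gap: 0.627
gripper_force: 42.4
```

drive_tool([
  [0, 0, -0.005, 0, 0, 0, -1],
  [0, 0, -0.01, 0, 0, 0, -1],
  [0, 0, -0.02, 0, 0, 0, -1],
  [0, 0, -0.02, 0, 0, 0, -1],
  [0, 0, -0.01, 0, 0, 0, -1],
  [0, 0, -0.005, 0, 0, 0, -1],
])

```text
t: 13.8
tcp_pos: [0.4186, 0.1154, 0.1216]
tool_rot: [0.808, 0.589, 0.001, 0.001]
force: [-0.4, 0.4, -2.5]
finger_gap: 0.626
gripper_force: 42.9
```

drive_tool([
  [0.008, 0.006, 0, 0, 0, 0, -1],
  [0.0178, 0.0135, 0, 0, 0, 0, -1],
  [0.0178, 0.0135, 0, 0, 0, 0, -1],
  [0.0178, 0.0135, 0, 0, 0, 0, -1],
  [0.0178, 0.0135, 0, 0, 0, 0, -1],
  [0.0178, 0.0135, 0, 0, 0, 0, -1],
  [0.0178, 0.0135, 0, 0, 0, 0, -1],
  [0.0178, 0.0135, 0, 0, 0, 0, -1],
  [0.0178, 0.0135, 0, 0, 0, 0, -1],
  [0.008, 0.006, 0, 0, 0, 0, -1],
])

```text
t: 14.8
tcp_pos: [0.5828, 0.2306, 0.1191]
tool_rot: [0.808, 0.589, 0.0, 0.0]
force: [0.6, 0.7, -3.5]
finger_gap: 0.621
gripper_force: 42.9
```

drive_tool([
  [0, 0, 0, 0, 0, 0, -1],
  [0, 0, 0, 0, 0, 0, -1],
])

```text
t: 15.0
tcp_pos: [0.5796, 0.2289, 0.1193]
tool_rot: [0.808, 0.589, -0.002, -0.001]
force: [-0.5, -0.4, -2.5]
finger_gap: 0.625
gripper_force: 42.9
```

```bash
python3 -c "
from h import *
go(581,229.9,52,72);print(manip.sense()['tcp_pos'],manip.sense()['force'],manip.sense()['finger_gap'])
"
```

```text
psi now 72.1 tilt 0.20 wz 0.1 shift x 1.4 y 1.0 z 67.3
[0.57958968 0.22891212 0.11925592] [-0.49130829 -0.43219921 -2.49374308] 0.6253333940044333
```

drive_tool([
  [0.001, 0.001, 0.01, 0, 0, 0, -1],
  [0, 0, 0.02, 0, 0, 0, -1],
  [0, 0, 0.02, 0, 0, 0, -1],
  [0, 0, 0.012, 0, 0, 0, -1],
  [0, 0, 0.004, 0, 0, 0, -1],
  [0, 0, 0.001, 0, 0, 0, -1],
  [0, 0, 0.001, 0, 0, 0, -1],
  [0, 0, 0, 0, 0, 0, -1],
])

```text
t: 15.8
tcp_pos: [0.5829, 0.23, 0.0531]
tool_rot: [0.808, 0.589, 0.001, 0.0]
force: [-0.1, 0.1, -2.1]
finger_gap: 0.625
gripper_force: 42.9
```

drive_tool([
  [0, 0, 0.001, 0, 0, 0, -1],
  [0, 0, 0.001, 0, 0, 0, -1],
  [0, 0, 0, 0, 0, 0, -1],
])

```text
t: 16.1
tcp_pos: [0.5826, 0.23, 0.0507]
tool_rot: [0.808, 0.589, 0.0, 0.0]
force: [0.7, -0.1, -1.2]
finger_gap: 0.626
gripper_force: 42.9
```

drive_tool([
  [0, 0, 0.001, 0, 0, 0, -1],
  [0, 0, 0, 0, 0, 0, -1],
  [0, 0, 0, 0, 0, 0, -1],
])

```text
t: 16.4
tcp_pos: [0.5827, 0.2301, 0.0507]
tool_rot: [0.808, 0.589, 0.001, 0.0]
force: [-2.3, -0.1, 4.8]
finger_gap: 0.624
gripper_force: 43.3
```

drive_tool([
  [0, 0, 0, 0, 0, 0, 1],
  [0, 0, 0, 0, 0, 0, 1],
  [0, 0, 0, 0, 0, 0, 1],
  [0, 0, 0, 0, 0, 0, 1],
  [0, 0, -0.01, 0, 0, 0, 1],
  [0, 0, -0.03, 0, 0, 0, 1],
  [0, 0, -0.03, 0, 0, 0, 1],
  [0, 0, -0.03, 0, 0, -0.8, 1],
])

```text
t: 17.2
tcp_pos: [0.5822, 0.2299, 0.1508]
tool_rot: [0.804, 0.594, -0.0, -0.0]
force: [-0.3, -0.6, 0.1]
finger_gap: 1.0
gripper_force: 0.0
```

drive_tool([
  [-0.044, -0.0039, 0, 0, 0, 0, 1],
  [-0.044, -0.0039, 0, 0, 0, 0, 1],
  [-0.044, -0.0039, 0, 0, 0, 0, 1],
  [-0.044, -0.0039, 0, 0, 0, 0, 1],
  [-0.044, -0.0039, 0, 0, 0, 0, 1],
  [-0.044, -0.0039, 0, 0, 0, 0, 1],
  [-0.044, -0.0039, 0, 0, 0, 0, 1],
  [-0.044, -0.0039, 0, 0, 0, 0, 1],
  [-0.044, -0.0039, 0, 0, 0, 0, 1],
  [0, 0, 0, 0, 0, 0, 1],
])

```text
t: 18.2
tcp_pos: [0.4319, -0.1431, 0.1501]
tool_rot: [0.806, 0.591, 0.0, 0.001]
force: [0.5, 0.6, 0.4]
finger_gap: 1.001
gripper_force: 0.0
```

```bash
python3 -c "
from h import *
go(433,-138,32,72.9);print(manip.sense()['tcp_pos'])
s,P=cloud(); I=s['image']
c=sel(P,I,(255/1.4,250/1.4),28,.066,.1);print('tin',circ(c) if len(c) else None, c[:,2].max())
"
```

```text
psi now 72.5 tilt 0.17 wz -0.4 shift x 5.2 y -0.4 z 118.1
[ 0.43187169 -0.14308672  0.15009354]
tin circ c=(582.5,230.3) d=54.5 z50=72.5 n=181 0.0772445069603489
```

drive_tool([
  [0.004, 0, 0.04, 0, 0, -0.4, 1],
  [0, 0, 0.04, 0, 0, 0, 1],
  [0, 0, 0.03, 0, 0, 0, 0.2],
  [0, 0, 0.008, 0, 0, 0, 0],
  [0, 0, 0, 0, 0, 0, -0.2],
  [0, 0, 0, 0, 0, 0, -0.2],
])

```text
t: 18.85
tcp_pos: [0.4344, -0.1342, 0.0322]
tool_rot: [0.802, 0.597, 0.0, 0.001]
force: [0.3, -0.6, 0.2]
finger_gap: 0.399
gripper_force: 0.0
```

```bash
python3 -c "
from h import *
go(433,-138,31,72.9);print(manip.sense()['tcp_pos'],manip.sense()['force'],manip.sense()['finger_gap'])
s=manip.snapshot('side');cv2.imwrite('pics/s3.png',s['image'][90:290,200:420,::-1].repeat(3,0).repeat(3,1))
"
```

```text
psi now 73.4 tilt 0.09 wz 0.5 shift x -4.1 y -0.2 z 1.2
[ 0.43436754 -0.1341571   0.03223242] [ 0.25722458 -0.58645103  0.18943347] 0.3993367951776246
```

View pics/s3.png

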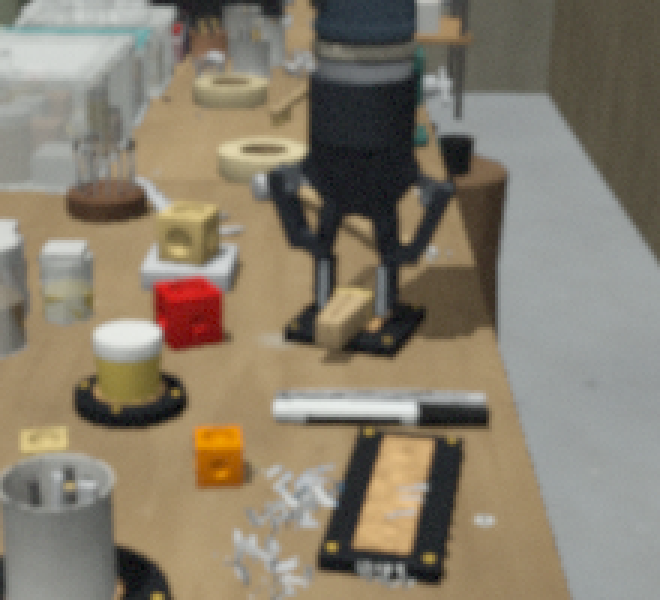

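The fingers straddle the clamp at (345,315) and the long stand is free at (395,510). Shifting back 4 mm and closing.

drive_tool([
  [-0.004, 0, 0.001, 0, 0, 0.5, -0.2],
  [0, 0, 0, 0, 0, 0, -1],
  [0, 0, 0, 0, 0, 0, -1],
  [0, 0, 0, 0, 0, 0, -1],
  [0, 0, 0, 0, 0, 0, -1],
], newtons=50)

```text
t: 19.4
tcp_pos: [0.4331, -0.1391, 0.0316]
tool_rot: [0.805, 0.593, 0.001, 0.001]
force: [-1.4, 0.1, 6.1]
finger_gap: 0.269
gripper_force: 48.9
```

```bash
python3 -c "
from h import *
s,P=cloud(); I=s['image']
cv2.imwrite('pics/t4.png',I[220:300,180:340,::-1].repeat(4,0).repeat(4,1))
print(psi()[0]);go(414.7,118.1,120,80.5)
"
```

```text
72.75807525947565
 psi now 72.8 tilt 0.16 wz -7.7 shift x 250.6 y -60.5 z -88.4
```

View pics/t4.png

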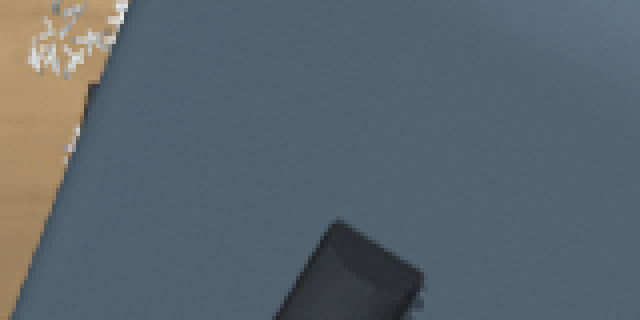

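The gap of 23 mm at 49 N means the clamp is gripped; the view itself is only the arm. Lifting, turning to 80.5° and carrying it to the long stand.

drive_tool([
  [0, 0, -0.01, 0, 0, 0, -1],
  [0, 0, -0.03, 0, 0, 0, -1],
  [0, 0, -0.035, 0, 0, -3.8, -1],
  [0, 0, -0.015, 0, 0, -3.9, -1],
  [0.0416, -0.0101, 0, 0, 0, 0, -1],
  [0.0416, -0.0101, 0, 0, 0, 0, -1],
  [0.0416, -0.0101, 0, 0, 0, 0, -1],
  [0.0416, -0.0101, 0, 0, 0, 0, -1],
  [0.0416, -0.0101, 0, 0, 0, 0, -1],
  [0.0416, -0.0101, 0, 0, 0, 0, -1],
])

```text
t: 20.45
tcp_pos: [0.4134, 0.1194, 0.1212]
tool_rot: [0.763, 0.646, 0.0, 0.0]
force: [0.8, -0.3, -0.5]
finger_gap: 0.271
gripper_force: 49.3
```

drive_tool([
  [0, 0, 0, 0, 0, 0, -1],
  [0, 0, 0, 0, 0, 0, -1],
])

```text
t: 20.65
tcp_pos: [0.4135, 0.1187, 0.121]
tool_rot: [0.762, 0.647, 0.0, 0.0]
force: [-0.0, 0.1, -1.6]
finger_gap: 0.265
gripper_force: 49.3
```

```bash
python3 -c "
from h import *
go(414.7,117,34,80.5);print(manip.sense()['tcp_pos'],manip.sense()['force'],manip.sense()['finger_gap'])
s,P=cloud('side')
cv2.imwrite('pics/s5.png',s['image'][110:310,200:420,::-1].repeat(3,0).repeat(3,1))
"
```

```text
psi now 80.7 tilt 0.05 wz 0.2 shift x -1.5 y 1.4 z 87.0
[0.41353149 0.11866895 0.12095207] [-0.00335685  0.12388524 -1.57047959] 0.26473076166827847
```

View pics/s5.png

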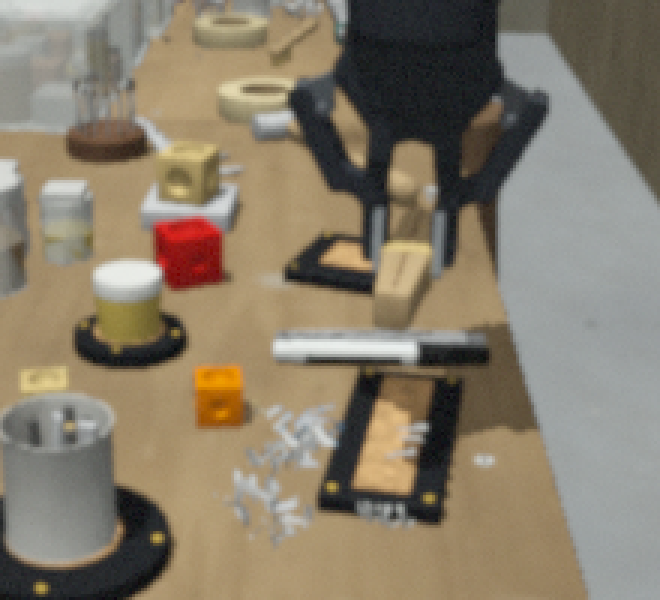

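The clamp hangs in the jaws at (400,285) over the long stand (390,440), lined up lengthwise. Lowering.

drive_tool([
  [-0.001, 0.001, 0.035, 0, 0, 0, -1],
  [0, 0, 0.03, 0, 0, 0, -1],
  [0, 0, 0.015, 0, 0, 0, -1],
  [0, 0, 0.005, 0, 0, 0, -1],
  [0, 0, 0.002, 0, 0, 0, -1],
  [0, 0, 0.001, 0, 0, 0, -1],
  [0, 0, 0, 0, 0, 0, -1],
])

```text
t: 21.4
tcp_pos: [0.4152, 0.1164, 0.033]
tool_rot: [0.763, 0.646, 0.001, 0.0]
force: [0.5, 0.6, -0.9]
finger_gap: 0.266
gripper_force: 49.3
```

drive_tool([
  [0, 0, 0.001, 0, 0, 0, -1],
  [0, 0, 0.001, 0, 0, 0, -1],
  [0, 0, 0, 0, 0, 0, -1],
])

```text
t: 21.7
tcp_pos: [0.4151, 0.1167, 0.0316]
tool_rot: [0.763, 0.646, 0.001, 0.001]
force: [-0.2, -1.9, 10.0]
finger_gap: 0.268
gripper_force: 50.6
```

drive_tool([
  [0, 0, 0, 0, 0, 0, 0.5],
  [0, 0, 0, 0, 0, 0, 1],
  [0, 0, 0, 0, 0, 0, 1],
  [0, 0, -0.03, 0, 0, 0, 1],
  [0, 0, -0.045, 0, 0, 4, 1],
  [0, 0, -0.045, 0, 0, 3.9, 1],
])

```text
t: 22.3
tcp_pos: [0.4138, 0.1167, 0.151]
tool_rot: [0.807, 0.591, -0.001, -0.001]
force: [2.1, 0.8, -1.2]
finger_gap: 1.002
gripper_force: 0.0
```

drive_tool([
  [-0.0336, 0.0279, 0, 0, 0, 0, 1],
  [-0.0336, 0.0279, 0, 0, 0, 0, 1],
  [-0.0336, 0.0279, 0, 0, 0, 0, 1],
  [-0.0336, 0.0279, 0, 0, 0, 0, 1],
  [-0.0336, 0.0279, 0, 0, 0, 0, 1],
  [-0.0336, 0.0279, 0, 0, 0, 0, 1],
  [-0.0336, 0.0279, 0, 0, 0, 0, 1],
  [-0.0336, 0.0279, 0, 0, 0, 0, 1],
  [-0.0336, 0.0279, 0, 0, 0, 0, 1],
  [0, 0, 0, 0, 0, 0, 1],
])

```text
t: 23.3
tcp_pos: [0.5666, -0.2533, 0.1504]
tool_rot: [0.807, 0.59, 0.001, 0.003]
force: [-0.1, -0.2, 0.6]
finger_gap: 1.002
gripper_force: 0.0
```

drive_tool([
  [0, 0, 0, 0, 0, 0, 1],
])

```text
t: 23.4
tcp_pos: [0.5634, -0.2475, 0.1495]
tool_rot: [0.806, 0.591, -0.0, -0.001]
force: [0.3, 1.4, -0.7]
finger_gap: 0.998
gripper_force: 0.0
```

```bash
python3 -c "
from h import *
go(565,-247,41,72.5);print(manip.sense()['tcp_pos'])
s,P=cloud(); I=s['image']
c=sel(P,I,(328/1.4,364/1.4),48,.02,.05);print('clamp',rect(c) if len(c) else None)
"
```

```text
psi now 72.5 tilt 0.09 wz 0.0 shift x 1.0 y 1.4 z 108.5
[ 0.56335332 -0.24753262  0.1495127 ]
clamp None
```

```bash
python3 -c "
from h import *
s,P=cloud(); I=s['image']
print(P[260,210:260:5].round(3).tolist())
cv2.imwrite('pics/t6.png',cv2.resize(I[:,:,::-1],None,fx=1.4,fy=1.4))
"
```

```text
[[0.397, 0.038, 0.78], [0.397, 0.036, 0.781], [0.397, 0.034, 0.782], [0.397, 0.032, 0.782], [0.397, 0.03, 0.784], [0.397, 0.028, 0.785], [0.397, 0.026, 0.787], [0.397, 0.024, 0.789], [0.397, 0.022, 0.789], [0.397, 0.02, 0.791]]
```

View pics/t6.png

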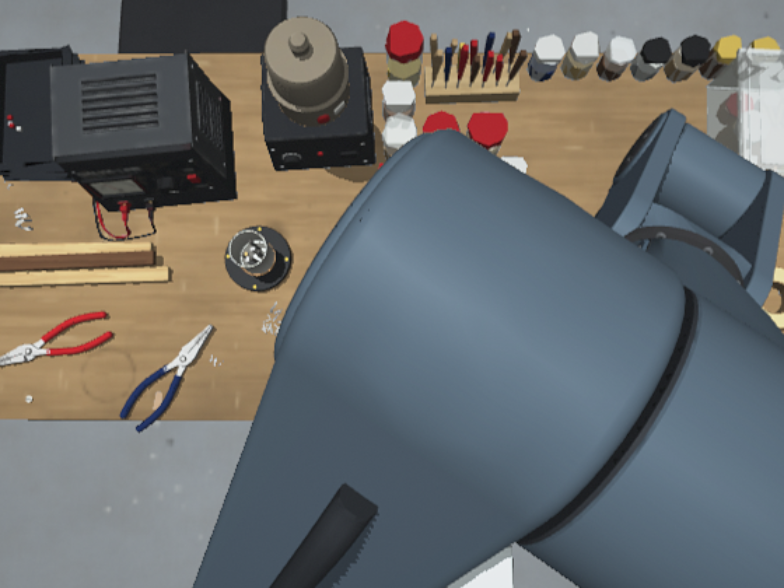

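The arm hides the clamp, so I'll check it later. The tin shows upright on its stand at (250,250). Now for the cube.

drive_tool([
  [0.001, 0.001, 0.035, 0, 0, 0, 1],
  [0, 0, 0.035, 0, 0, 0, 1],
  [0, 0, 0.025, 0, 0, 0, 1],
  [0, 0, 0.012, 0, 0, 0, 1],
  [0, 0, 0, 0, 0, 0, -1],
  [0, 0, 0, 0, 0, 0, -1],
  [0, 0, 0, 0, 0, 0, -1],
  [0, 0, 0, 0, 0, 0, -1],
  [0, 0, 0, 0, 0, 0, -1],
  [0, 0, 0, 0, 0, 0, -1],
], newtons=60)

```text
t: 24.5
tcp_pos: [0.5661, -0.2467, 0.0452]
tool_rot: [0.806, 0.592, 0.001, 0.001]
force: [-0.5, 1.8, 6.9]
finger_gap: 0.458
gripper_force: 63.3
```

drive_tool([
  [0, 0, -0.02, 0, 0, 0, -1],
  [0, 0, -0.03, 0, 0, 0, -1],
  [0, 0, -0.03, 0, 0, 2.9, -1],
  [0.0103, -0.0324, 0, 0, 0, 0, -1],
  [0.0103, -0.0324, 0, 0, 0, 0, -1],
  [0.0103, -0.0324, 0, 0, 0, 0, -1],
  [0.0103, -0.0324, 0, 0, 0, 0, -1],
  [0.0103, -0.0324, 0, 0, 0, 0, -1],
  [0, 0, 0, 0, 0, 0, -1],
  [0, 0, 0, 0, 0, 0, -1],
])

```text
t: 25.5
tcp_pos: [0.4302, -0.1411, 0.1234]
tool_rot: [0.821, 0.572, -0.0, -0.0]
force: [0.4, -0.1, -4.9]
finger_gap: 0.458
gripper_force: 62.2
```

```bash
python3 -c "
from h import *
go(432,-142.4,43,69.7);print(manip.sense()['tcp_pos'],manip.sense()['force'],manip.sense()['finger_gap'])
"
```

```text
psi now 69.7 tilt 0.04 wz 0.0 shift x -0.6 y 2.2 z 80.4
[ 0.43016502 -0.14109524  0.12335658] [ 0.37612689 -0.05492497 -4.93400691] 0.45804472801703533
```

drive_tool([
  [-0.001, 0.001, 0.035, 0, 0, 0, -1],
  [0, 0, 0.03, 0, 0, 0, -1],
  [0, 0, 0.013, 0, 0, 0, -1],
  [0, 0, 0.002, 0, 0, 0, -1],
  [0, 0, 0.001, 0, 0, 0, -1],
  [0, 0, 0.001, 0, 0, 0, -1],
  [0, 0, 0, 0, 0, 0, -1],
])

```text
t: 26.2
tcp_pos: [0.4324, -0.1436, 0.042]
tool_rot: [0.821, 0.571, 0.0, 0.001]
force: [0.4, 0.0, -4.9]
finger_gap: 0.454
gripper_force: 62.1
```

drive_tool([
  [0, 0, 0.001, 0, 0, 0, -1],
  [0, 0, 0.001, 0, 0, 0, -1],
  [0, 0, 0.001, 0, 0, 0, -1],
  [0, 0, 0, 0, 0, 0, -1],
])

```text
t: 26.6
tcp_pos: [0.4318, -0.1432, 0.0392]
tool_rot: [0.821, 0.572, 0.0, 0.001]
force: [-0.5, 0.3, 4.8]
finger_gap: 0.455
gripper_force: 63.3
```

drive_tool([
  [0, 0, 0, 0, 0, 0, 1],
  [0, 0, 0, 0, 0, 0, 1],
  [0, 0, 0, 0, 0, 0, 1],
  [0, 0, 0, 0, 0, 0, 1],
  [0, 0, -0.03, 0, 0, 0, 1],
  [0, 0, -0.045, 0, 0, 0, 1],
  [0, 0, -0.045, 0, 0, 0, 1],
])

```text
t: 27.3
tcp_pos: [0.4309, -0.1427, 0.159]
tool_rot: [0.821, 0.571, -0.001, -0.001]
force: [0.7, -0.7, -0.1]
finger_gap: 1.002
gripper_force: 0.0
```

drive_tool([
  [-0.0442, -0.0052, -0.01, 0, 0, 0, 1],
  [-0.0442, -0.0052, -0.01, 0, 0, 0, 1],
  [-0.0442, -0.0052, -0.01, 0, 0, 0, 1],
  [-0.0442, -0.0052, -0.01, 0, 0, 0, 1],
  [-0.0442, -0.0052, -0.01, 0, 0, 0, 1],
  [-0.0442, -0.0052, -0.01, 0, 0, 0, 1],
  [-0.0442, -0.0052, -0.01, 0, 0, 0, 1],
  [-0.0442, -0.0052, -0.01, 0, 0, 0, 1],
  [-0.0442, -0.0052, -0.01, 0, 0, 0, 1],
  [0, 0, 0, 0, 0, 0, 1],
])

```text
t: 28.3
tcp_pos: [0.2474, -0.5066, 0.2498]
tool_rot: [0.822, 0.569, -0.002, 0.004]
force: [-0.3, 0.3, 0.0]
finger_gap: 1.004
gripper_force: 0.0
```

```bash
python3 -c "
from h import *
s,P=cloud(); I=s['image']; k=1/1.4
S=lambda x,y,*a: sel(P,I,(x*k,y*k),*a)
for n,f,a in (('tin',circ,(255,250,28,.066,.1)),('pot',circ,(408,255,26,.045,.058)),('cube',rect,(497,350,26,.046,.058)),('clamp',rect,(328,364,46,.02,.05))):
    c=S(*a); print(n,f(c) if len(c)>5 else None)
cv2.imwrite('pics/t7.png',cv2.resize(I[120:320,140:440,::-1],None,fx=2.6,fy=2.6,interpolation=cv2.INTER_CUBIC))
s=manip.snapshot('side');cv2.imwrite('pics/s7.png',cv2.resize(s['image'][160:320,160:400,::-1],None,fx=3,fy=3,interpolation=cv2.INTER_CUBIC))
"
```

```text
tin circ c=(582.2,230.0) d=54.1 z50=72.6 n=181
pot circ c=(580.6,-4.5) d=43.3 z50=52.0 n=348
cube c=(431.2,-143.2) size=(40.4,40.1) ang=69.8 z50=51.9 zmax=55.1 n=314
clamp c=(456.9,111.8) size=(127.2,112.2) ang=82.5 z50=33.6 zmax=37.3 n=739
```

View pics/t7.png

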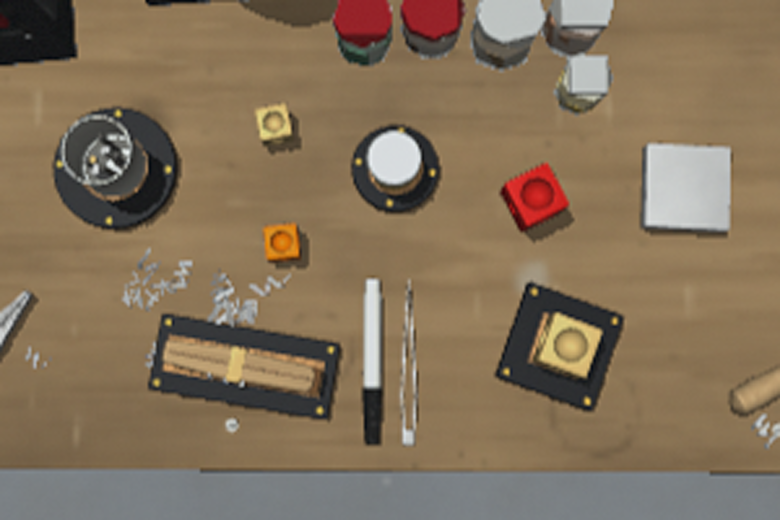

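View pics/s7.png

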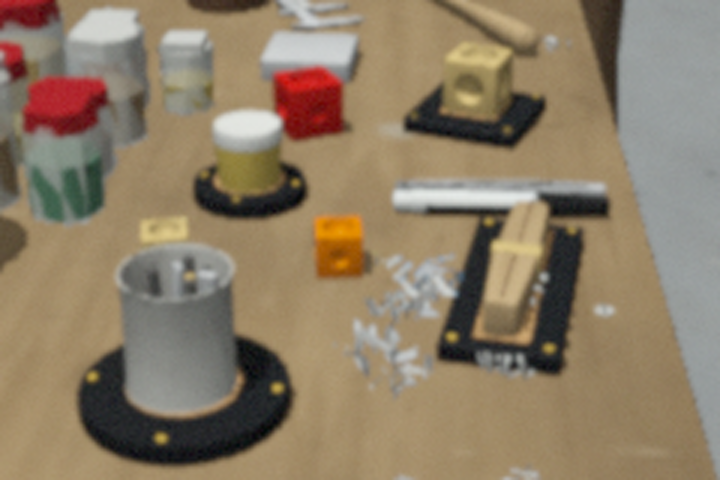

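In the pictures the tin, pot and cube sit on their own stands: top view (95,150), (395,160) and (570,342). By measurement they are within 2 mm of centre. The clamp lies along the long stand at (240,362), but its fit picked up the orange cube, so I'll re-measure it.

```bash
python3 -c "
from h import *
s,P=cloud(); I=s['image']; k=1/1.4
c=sel(P,I,(328*k,364*k),46,.02,.05); c=c[c[:,0]<.46]; print(rect(c))
d=sel(P,I,(328*k,364*k),46,.007,.0165); d=d[(d[:,0]<.47)]
h=sel(P,I,(328*k,364*k),38,.0085,.0155,True); print(rect(h))
print(manip.sense()['qd'].round(3))
"
```

```text
c=(428.7,113.2) size=(127.5,56.9) ang=74.6 z50=33.7 zmax=37.5 n=685
c=(414.8,117.8) size=(150.2,63.5) ang=80.6 z50=12.1 zmax=15.1 n=1047
[ 0.024 -0.009  0.027 -0.002 -0.002 -0.001]
```

```bash
python3 -c "
from h import *
s,P=cloud(); I=s['image']; k=1/1.4
m=np.zeros(P.shape[:2],np.uint8); cv2.circle(m,(234,260),46,1,-1); m&=((P[...,2]>.02)&(P[...,2]<.05)).astype(np.uint8)
n,l,st,_=cv2.connectedComponentsWithStats(m); i=1+st[1:,4].argmax(); print(rect(P[l==i]))
"
```

```text
c=(414.3,117.3) size=(127.4,26.6) ang=75.9 z50=33.9 zmax=37.7 n=660
```

```bash
python3 -c "
from h import *
s,P=cloud(); I=s['image']
m=np.zeros(P.shape[:2],np.uint8); cv2.circle(m,(234,260),46,1,-1); m&=((P[...,2]>.02)&(P[...,2]<.05)).astype(np.uint8)
n,l,st,_=cv2.connectedComponentsWithStats(m); p=P[l==1+st[1:,4].argmax()][:,:2]*1000
w=np.linalg.eigh(np.cov(p.T))[1][:,1]; print('pca',np.degrees(np.arctan2(w[1],w[0]))%180)
a=np.radians(80.6); e=np.array([np.cos(a),np.sin(a)]); f=np.array([-e[1],e[0]]); q=(p-[414.8,117.9])@np.array([e,f]).T
for t in range(-65,65,10):
    r=q[(q[:,0]>t)&(q[:,0]<t+10),1]; print(t+5,len(r),r.min().round(1),r.max().round(1))
"
```

```text
pca 79.1081826080998
-60 45 -7.8 11.4
-50 50 -9.0 12.1
-40 51 -9.7 11.8
-30 53 -10.4 12.1
-20 51 -10.6 11.8
-10 56 -11.3 11.9
0 60 -13.3 13.6
10 61 -12.9 13.0
20 55 -12.2 12.0
30 51 -11.5 10.4
40 50 -11.4 9.7
50 44 -10.4 8.7
60 33 -10.7 7.1
```

Measured along its midline, the clamp is within 2° and 1 mm of its stand. Everything is in place and the arm is clear, so I'm handing in.

```bash
python3 -c "
from station import manip
print(manip.sense()['t'],manip.sign_off())"
```

```text
the job is handed in; nothing more can be done
28.55 None
```

The tin, brass cube, ring clamp and small pot are each back on the middle of their own stands, measured within about 2 mm of centre and the clamp within 2° of its stand; the tin stayed upright with its punches in, and I handed the job in at 28.6 s (no verdict was returned).

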